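Nest the steel pans with their handles fanned

TASK

Tidy the three deep steel saucepans on the prep table into one nest: set the medium pan into the large one, then the small pan into the medium one, each sitting flat on the floor of the pan below. Leave the large pan standing where it is, and fan the handles so that none lies over another, about 45 degrees or more between any two. The shallow handled dish and the bowl without a handle do not belong to the set.

Things in the scene. Friction and masses are not known exactly. Their poses are not given: they have to be found in the camera images.
- large_pan: largest of three plain deep steel saucepans: rim 124 mm across, foot 108 mm, 50 mm high; inside 102 mm across at the floor; wall 3 mm, floor 4 mm thick; about 300 g. Strap handle 14 mm wide, 8 thick, 100 mm long from the rim, rising 12 degrees outward; at the start it points to -x (robot) within 23 degrees. Origin: centre of the underside; z up, x along the handle, away from the bowl.
- medium_pan: middle of three plain deep steel saucepans: rim 92 mm across, foot 76 mm, 56 mm high; inside 70 mm across at the floor; wall 3 mm, floor 4 mm thick; about 190 g. Strap handle 14 mm wide, 8 thick, 100 mm long from the rim, rising 12 degrees outward; at the start it points to -x (robot) within 10 degrees. Origin: centre of the underside; z up, x along the handle, away from the bowl.
- small_pan: smallest of three plain deep steel saucepans: rim 64 mm across, foot 50 mm, 62 mm high; inside 44 mm across at the floor; wall 3 mm, floor 4 mm thick; about 120 g. Strap handle 14 mm wide, 8 thick, 100 mm long from the rim, rising 12 degrees outward; at the start it points to -x (robot) within 10 degrees. Origin: centre of the underside; z up, x along the handle, away from the bowl.
- large_pan_handle (a point): point in the middle of the large pan's handle: centre of the strap, 112 mm from the pan's axis along its x, 55 mm above its underside; 14 mm wide across the pan's y
- medium_pan_handle (a point): point in the middle of the medium pan's handle: centre of the strap, 96 mm from the pan's axis along its x, 61 mm above its underside; 14 mm wide across the pan's y
- small_pan_handle (a point): point in the middle of the small pan's handle: centre of the strap, 82 mm from the pan's axis along its x, 67 mm above its underside; 14 mm wide across the pan's y

How it is judged:
By the outcome, as a careful person would: the job done as asked, in the order asked, and still so for the second after the job is handed in, with the robot touching nothing.
It also fails if it takes over 64 s, if anything falls off the work surface, if the arm or the gripper's body presses on something with over 40 N, if the wrist force passes 120 N, or if a joint passes its speed limit or range.

ROBOT

A 6-joint arm with a two-finger parallel gripper is mounted at the origin on the work surface. World frame = base frame: x ahead of the robot, y to its left, z up, the work surface at z = 0. Lengths are in m, angles in rad, forces in N, time in s.
With the tool pointing down it reaches from about 0.275 to 0.725 m from the base axis. Payload 5.6 kg.
Tool frame: the origin (TCP) lies midway between the tips of the shut fingers; the grasp point (between the pads) lies 19 mm behind it; z points along the fingers, y is the line along which they close (so a half turn about z gives the same grasp; the last joint's range is limited). The gripper opens to 85 mm and grips with 20 to 120 N. Pads are 22 mm wide; open, the fingers measure 114 mm over their backs; the gripper's body (76 mm by 85 mm) begins 54 mm behind the grasp point. The pads swing forward as they close: fully open they stand 13 mm farther back than shut.
Start: joints at [-0.898, 0.255, 0.108, 0, -1.424, -0.285], TCP at [0.208, -0.509, 0.231] pointing down, gripper open.
Joint ranges: [-2.95, 2.95], [-1.21, 1.97], [-1.09, 1.5], [-2.87, 1.71], [-2.94, -0.07], [-3.05, 3.05]. Speed limits (rad/s): [2.57, 2.57, 3.14, 3.14, 3.14, 3.14].

INTERFACE

Orientations are given as a unit quaternion [w, x, y, z].
In Python, from plant import env gives the robot as it stands.
- The arm moves only by the tool apply_moves, never from a script. Its argument "plan" is text: rows parted by semicolons, each of 5 numbers parted by spaces: the shift along the tool's x, y, z in cm, then the turn about the tool's z in degrees, then the opening, from 0 (shut) to 1 (fully open). In form: dx dy dz twist hand; .... A call has 1 to 20 rows; each row shifts and turns the commanded pose from where the row before left it, along the tool's axes as they then stand; what a row does not reach is not made up. A row lasts 1/10 s, in which the tool goes at most 50 mm and 8.59 degrees, less where a joint would pass 70% of its speed; a pose out of reach is approached as far as the arm can. A call with a gripper value outside its range is refused whole. The fingers move at their own pace and stop on an object; the grip force is fixed at half the most. Time passes only in rows, so rows that do not move let the fingers close. It gives the time, the measured TCP pose, the force, the opening and the grip force at its end, in the units of the state.
- env.observe(): the state, without advancing time (a new reading comes with each control period).
- env.get_image(name): name is "scene" or "side" or "wrist"; returns a dict with "color" (420x560x3 uint8, red, green, blue), "depth" (420x560 float32, m along the optical axis (not along the pixel's ray), 0 where there is no reading), "vfov" (degrees; the focal length in pixels is half the picture's height over the tangent of half this angle, whatever the lens; pixels are square), "cx", "cy" (the principal point, pixels), "rvec" (rotation vector, rad) and "tvec" (3), from world to camera coordinates, as OpenCV has them. Camera axes: x right, y down, z forward; pixel columns grow to the right and rows downward; lengths in m; the calibration is good to about 2 mm. A picture is of the moment at which its call begins.
- env.close_job(): hands the job in; it is judged then, once.
The state is a dict: "time_s": time; "qpos": joint angles; "qvel": joint speeds; "joint_efforts": joint torques, N m; "tool_pos": TCP position; "tcp_rot": TCP orientation; "force": force on the tool from outside, world axes, zero at the start; "ft_torque": the same for the moment, N m; "finger_gap": finger opening in m; "grasp_force": force on a finger pad.
Only numpy, scipy, OpenCV 4.12 (cv2) and the standard library are available. Lean on these libraries where they do the work, as an engineer would, in place of code of your own. Each camera call takes 0.05 s, during which the arm holds its last target. There are 200 camera calls.

## Working session

There is one attempt and no reset: what is moved stays moved. The work goes in short steps, Python scripts to look and compute and a tool call to move; the robot and the scene stay as the last step left them, time stands still between calls to the robot, and variables do not carry over. Pictures are saved under pics/ and viewed, at most 10 in all, crops included, and the job is handed in when it is done.

Besides the shell and the picture viewer there is one more tool, called after "Call:" in YAML: its name, and indented under it one key for each argument. apply_moves: Moves the arm, as the interface text tells. Its arguments: {"type":"object","properties":{"plan":{"type":"string"}},"required":["plan"]}

```bash
mkdir -p pics; ls; cat > h.py <<'E'
import numpy as np, cv2
from plant import env
def cam(name):
    im=env.get_image(name); H,W=im['depth'].shape
    f=H/2/np.tan(np.radians(im['vfov'])/2)
    R=cv2.Rodrigues(np.array(im['rvec'],float))[0]; t=np.array(im['tvec'],float).ravel()
    v,u=np.mgrid[:H,:W]; d=im['depth']
    c=np.stack([(u-im['cx'])/f*d,(v-im['cy'])/f*d,d],-1)
    P=(c-t)@R; P[d==0]=np.nan
    return im,P,R,t,f
def save(n,im,crop=None,s=1):
    c=im['color'][...,::-1]
    if crop: c=c[crop[0]:crop[1],crop[2]:crop[3]]
    cv2.imwrite(n,cv2.resize(c,None,fx=s,fy=s))
E
python3 - <<'E'
from h import *
for n in ('scene','side'):
    im,P,R,t,f=cam(n); save(f'pics/{n}0.png',im); np.savez(f'{n}0.npz',P=P)
    print(n,-R.T@t,R[2],f)
print(env.observe())
E
```

```text
pics
scene [ 1.39633696 -0.14469039  0.60770187] [-0.8468643   0.14133781 -0.51268361] 432.7038834245809
side [ 0.36395404 -0.67227982  0.45354704] [ 0.20728831  0.8339166  -0.5114828 ] 411.8375437261204
{'time_s': 0.1, 'qpos': array([-8.98409178e-01,  2.55736771e-01,  1.07136120e-01, -4.33271191e-04,
       -1.42390231e+00, -2.84600521e-01]), 'qvel': array([ 2.02481834e-03, -1.21908314e-03,  1.30747092e-03,  7.05153261e-05,
        2.91605985e-05,  1.27465470e-04]), 'joint_efforts': array([-3.52927913e-03, -3.87604558e+01,  2.38469750e+01,  5.37808388e+00,
       -3.89880952e-03, -1.29192733e-05]), 'tool_pos': array([ 0.20786632, -0.50873181,  0.23045959]), 'tcp_rot': array([-2.02693905e-04, -1.92649337e-01,  9.81267272e-01,  8.56142660e-04]), 'force': array([-0.15430095,  0.27700548,  0.38275605]), 'ft_torque': array([0.03294559, 0.02113662, 0.00987974]), 'grasp_force': 0.0, 'finger_gap': 0.08498330565174242}
```

View pics/scene0.png

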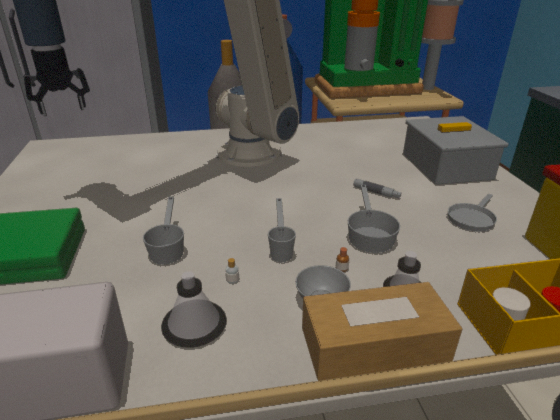

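View pics/side0.png

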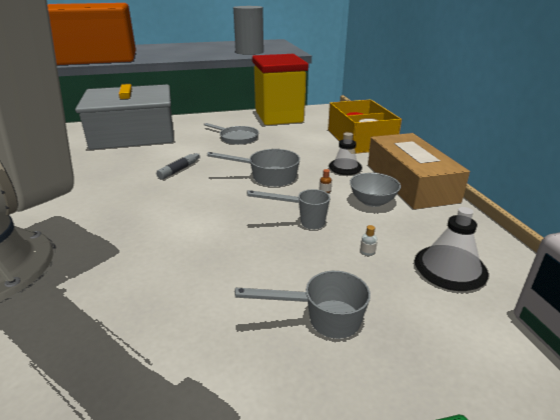

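The scene view shows the medium pan at about (165,243), the small one at (282,243) and the large one at (373,230). The bowl is at (322,288) and the shallow dish at (471,216). All the handles point toward the robot.

```bash
cat > fit.py <<'E'
from h import *
from scipy.optimize import least_squares
PANS=dict(large=(.062,.050),medium=(.046,.056),small=(.032,.062))
def fit(P,c0,R,h,z0=0):
    X=P.reshape(-1,3); X=X[np.isfinite(X).all(1)]
    d=np.hypot(*(X[:,:2]-c0).T)
    rim=X[(abs(X[:,2]-z0-h+.001)<.004)&(d<R+.02)]
    c=np.array(c0,float)
    for k in range(3):
        r=np.hypot(*(rim[:,:2]-c).T)
        s=rim[abs(r-R+.0015)<(.02,.008,.005)[k]]
        c=least_squares(lambda p:np.hypot(*(s[:,:2]-p).T)-R+.0015,c,loss='soft_l1',f_scale=.001).x
    v=X[:,:2]-c; r=np.hypot(*v.T)
    zz=z0+h-.005+(r-R)*np.tan(np.radians(12))
    hd=(r>R+.012)&(r<R+.105)&(abs(X[:,2]-zz)<.02)&(X[:,2]>z0+h-.015)
    m=v[hd]; 
    a=np.arctan2(*m.mean(0)[::-1])if len(m) else np.nan
    return c,a,len(s),len(m),np.median(s[:,2]) if len(s) else 0, r[hd].max() if len(m) else 0
E
python3 - <<'E'
from fit import *
S=np.load('scene0.npz')['P'];D=np.load('side0.npz')['P']
for n,(u,v),(u2,v2) in (('large',(373,222),(275,160)),('medium',(165,233),(337,288)),('small',(282,233),(314,200))):
    R,h=PANS[n]
    c0=np.nanmean([S[v,u,:2],D[v2,u2,:2]],0)
    for nm,P in(('scene',S),('side',D)):
        c,a,*k=fit(P,c0,R,h); c,a,*k=fit(P,c,R,h); print(n,nm,c.round(4),np.degrees(a).round(1),k)
for uv in((322,285),(471,216),(343,262),(232,272),(190,320),(376,188)): print(uv,S[uv[1],uv[0]])
E
```

```text
large scene [0.5788 0.2323] -156.4 [316, 191, np.float64(0.049515614738846095), np.float64(0.16629478568018838)]
large side [0.5773 0.2294] -171.9 [262, 236, np.float64(0.048438519422177494), np.float64(0.1666914858500798)]
medium scene [ 0.554  -0.2576] 173.8 [274, 150, np.float64(0.055539708624477366), np.float64(0.14527639365892364)]
medium side [ 0.5521 -0.2609] 175.4 [575, 625, np.float64(0.054809841226600514), np.float64(0.14520166943083915)]
small scene [0.6046 0.005 ] 172.7 [184, 149, np.float64(0.061607560093678536), np.float64(0.13065688688760402)]
small side [0.6025 0.0021] 174.3 [199, 282, np.float64(0.06061874806764605), np.float64(0.13143879432046554)]
(322, 285) [0.73011421 0.06817991 0.01116464]
(471, 216) [0.52581514 0.52834736 0.00661441]
(343, 262) [0.68677467 0.1255628  0.03056772]
(232, 272) [ 0.68347507 -0.11395124  0.03361558]
(190, 320) [ 0.82263129 -0.19933616  0.04856635]
(376, 188) [0.36024058 0.32742675 0.02192117]
```

Call:
apply_moves:
  plan: "-3.65 1.62 0 0 0.5;-3.65 1.62 0 0 0.5;-3.65 1.62 0 0 0.5;-3.65 1.62 0 0 0.5;-3.65 1.62 0 0 0.5;-3.65 1.62 0 0 0.5;-3.65 1.62 0 0 0.5;-3.65 1.62 0 0 0.5;-3.65 1.62 0 0 0.5;0 0 0 7 0.5;0 0 0 7 0.5;0 0 0 7 0.5;0 0 0 6.7 0.5;0 0 0 0 0.5;0 0 0 0 0.5"

```text
time_s: 1.6
tool_pos: [0.4568, -0.2499, 0.231]
tcp_rot: [-0.0, 0.046, 0.999, 0.0]
force: [0.1, 1.2, -0.1]
finger_gap: 0.0425
grasp_force: 0.0
```

```bash
cat >> fit.py <<'E'
from scipy.spatial.transform import Rotation as Ro
def tool():
    o=env.observe(); q=o['tcp_rot']; M=Ro.from_quat([q[1],q[2],q[3],q[0]]).as_matrix()
    return np.array(o['tool_pos']),M,o
def go(target,theta):
    p,M,o=tool(); th=np.degrees(np.arctan2(M[1,0],M[0,0]))
    print('t',o['time_s'],'pos',p.round(4),'theta',round(th,1),'z axis',M[:,2].round(3),'gap',o['finger_gap'],'F',o['force'].round(1))
    print('shift in tool axes cm',(M.T@(np.array(target)-p)*100).round(2),'twist',round(-((theta-th+180)%360-180),1))
E
python3 - <<'E'
from fit import *
im,P,R,t,f=cam('wrist'); save('pics/w1.png',im); np.savez('w1.npz',P=P)
print(-R.T@t,R[2])
print(fit(P,(.553,-.259),.046,.056))
go((.457,-.25,.042),174.5)
S=np.load('scene0.npz')['P'];D=np.load('side0.npz')['P']
for u,v in((365,188),(366,200),(368,210)):print(S[v-1:v+2,u-2:u+3].reshape(-1,3)[np.argmax(S[v-1:v+2,u-2:u+3,2])])
for u,v in((212,154),(230,157),(245,160)):print(D[v,u])
E
```

```text
[ 0.38365635 -0.24267524  0.37232182] [ 0.28878488 -0.02611404 -0.9570378 ]
(array([ 0.55272484, -0.25905695]), np.float64(3.0450393454933318), 1025, 1411, np.float64(0.05429683193473738), np.float64(0.14491284087502174))
t 1.65 pos [ 0.4568 -0.2499  0.2311] theta 174.7 z axis [-0.  0. -1.] gap 0.04280051366996812 F [ 0.3 -0.7 -0.4]
shift in tool axes cm [-3.000e-02 -1.000e-02  1.891e+01] twist 0.2
[0.43607351 0.25876304 0.07092951]
[0.48102869 0.24911353 0.06039847]
[0.52020669 0.23844119 0.0516691 ]
[0.42904104 0.25399062 0.06611208]
[0.47026528 0.24320486 0.05860397]
[0.50546909 0.23858795 0.04904288]
```

View pics/w1.png

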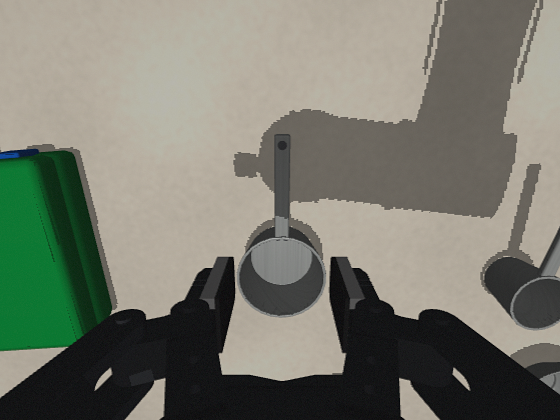

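The wrist view shows the medium pan's handle at column 282, from row 135 to 235, in line with the open fingers. The pan's mouth is near (282,278). Next I descend and grip.

Call:
apply_moves:
  plan: "-1.03 0 2 0 0.5;0 0 3 0 0.5;0 0 3 0 0.5;0 0 3 0 0.5;0 0 3 0 0.5;0 0 2.1 0 0.5;0 0 1.5 0 0.5;0 0 1.5 0 0.5;0 0 0 0 0.5;0 0 0 0 0;0 0 0 0 0;0 0 0 0 0;0 0 0 0 0;0 0 0 0 0;0 0 0 0 0;0 0 0 0 0"

```text
time_s: 3.25
tool_pos: [0.4674, -0.2512, 0.0409]
tcp_rot: [0.0, 0.048, 0.999, -0.0]
force: [-2.2, 0.3, 5.5]
finger_gap: 0.0126
grasp_force: 58.9
```

Call:
apply_moves:
  plan: "0 0 -0.5 0 0;0 0 -1 0 0;0 0 -1.5 0 0;0 0 -2 0 0;0 0 -2 0 0;0 0 -2 0 0;0 0 -2 0 0;0 0 -1 0 0;0 0 0 0 0;0 0 0 0 0"

```text
time_s: 4.25
tool_pos: [0.4668, -0.2506, 0.1594]
tcp_rot: [-0.001, 0.048, 0.999, 0.0]
force: [-0.4, 1.0, -2.5]
finger_gap: 0.0124
grasp_force: 58.5
```

```bash
python3 - <<'E'
from fit import *
im,P,R,t,f=cam('side'); save('pics/s1.png',im,(120,400,150,450),2); np.savez('s1.npz',P=P)
im,P,R,t,f=cam('wrist'); np.savez('w2.npz',P=P)
for z0 in(.1,.11,.12):print(z0,fit(P,(.553,-.259),.046,.056,z0))
go((.536,.153,.16),240)
E
```

```text
0.1 (array([ 0.55317613, -0.25829586]), np.float64(3.0476009426001744), 72, 4934, np.float64(0.1565884767640453), np.float64(0.1468378268193318))
0.11 (array([ 0.55187559, -0.25830229]), np.float64(3.0458429839481953), 184, 9517, np.float64(0.16517646390855714), np.float64(0.1455488852918659))
0.12 (array([ 0.50202575, -0.20945038]), np.float64(-2.6008402224135745), 722, 6698, np.float64(0.1726927350326914), np.float64(0.10350778332394897))
t 4.35 pos [ 0.4665 -0.2506  0.159 ] theta 174.5 z axis [-0.002  0.001 -1.   ] gap 0.012403337728734342 F [-0.1 -0.2 -2. ]
shift in tool axes cm [-3.06 40.84 -0.08] twist -65.5
```

View pics/s1.png

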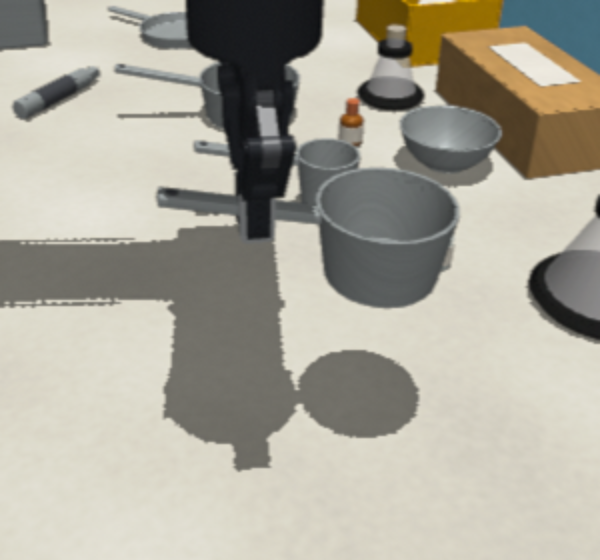

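The side view shows the medium pan held by its handle about 10 cm up, roughly level, with its mouth at (385,200) in the crop. Next I carry it over and turn it.

Call:
apply_moves:
  plan: "-0.2 1.5 0 0 0;-0.2 2.5 0 0 0;-0.21 3.1 0 0 0;-0.21 3.1 0 0 0;-0.21 3.1 0 0 0;-0.21 3.1 0 0 0;-0.21 3.1 0 0 0;-0.21 3.1 0 0 0;-0.21 3.1 0 0 0;-0.21 3.1 0 0 0;-0.21 3.1 0 0 0;-0.21 3.1 0 0 0;-0.21 3.1 0 0 0;-0.21 2.5 0 0 0;-0.1 1.6 0 0 0;0 0 0 0 0"

```text
time_s: 5.95
tool_pos: [0.5373, 0.1682, 0.1594]
tcp_rot: [-0.001, 0.047, 0.999, -0.0]
force: [0.1, -0.6, -0.9]
finger_gap: 0.0126
grasp_force: 58.6
```

Call:
apply_moves:
  plan: "0 0 0 -3 0;0 0 0 -6 0;0 0 0 -6 0;0 0 0 -6 0;0 0 0 -6 0;0 0 0 -6 0;0 0 0 -6 0;0 0 0 -6 0;0 0 0 -6 0;0 0 0 -6 0;0 0 0 -6 0;0 0 0 -2.5 0;0 0 0 0 0;0 0 0 0 0;0 0 0 0 0"

```text
time_s: 7.45
tool_pos: [0.5375, 0.1659, 0.1602]
tcp_rot: [-0.0, -0.5, 0.866, -0.0]
force: [0.1, 0.6, -1.2]
finger_gap: 0.0128
grasp_force: 58.6
```

```bash
cat >> fit.py <<'E'
def rim3d(P,c0,R,zlo,zhi):
    # rim of a tilted pan: plane+circle fit on the upper edge points
    X=P.reshape(-1,3); X=X[np.isfinite(X).all(1)]
    def res(p,s):
        zt=p[2]+p[3]*(s[:,0]-p[0])+p[4]*(s[:,1]-p[1])
        return np.r_[np.hypot(s[:,0]-p[0],s[:,1]-p[1])-R+.0015, s[:,2]-zt]
    # top point per angular sector
    c=np.array(c0,float)
    for k in range(4):
        v=X[:,:2]-c; r=np.hypot(*v.T); w=(.015,.01,.006,.005)[k]
        m=(abs(r-R+.0015)<w)&(X[:,2]>zlo)&(X[:,2]<zhi); s=X[m]
        b=(np.degrees(np.arctan2(*(s[:,:2]-c).T[::-1]))//6).astype(int)
        s=np.concatenate([s[b==i][np.argsort(s[b==i][:,2])[-4:]] for i in np.unique(b)])
        p=least_squares(res,[*c,np.median(s[:,2]),0,0],args=(s,),loss='soft_l1',f_scale=.001).x; c=p[:2]
    return p.round(4),len(s)
E
python3 - <<'E'
from fit import *
im,P,R,t,f=cam('scene'); save('pics/c2.png',im,(140,290,260,480),2.5); np.savez('c2.npz',P=P)
im2,Q,R,t,f=cam('side'); np.savez('s2.npz',P=Q)
go((.535,.1565,.16),240)
for A in(P,Q):
    print(rim3d(A,(.578,.231),.046,.155,.19)); print(fit(A,(.578,.231),.062,.05))
E
```

```text
t 7.55 pos [0.5375 0.1661 0.1603] theta -120.0 z axis [-0. -0. -1.] gap 0.01270118932137766 F [-0.1 -0.2 -1.4]
shift in tool axes cm [ 0.96 -0.26  0.03] twist -0.0
(array([ 5.816e-01,  2.412e-01,  1.739e-01, -1.000e-04, -4.400e-03]), 228)
(array([0.57893179, 0.23241255]), np.float64(-1.915494693903302), 327, 128, np.float64(0.049573848088083544), np.float64(0.1669193393715768))
(array([ 0.5792,  0.2379,  0.1708,  0.0085, -0.0361]), 133)
(array([0.57717609, 0.22921154]), np.float64(-3.027775893396878), 264, 231, np.float64(0.04858368657574941), np.float64(0.16697742272816088))
```

View pics/c2.png

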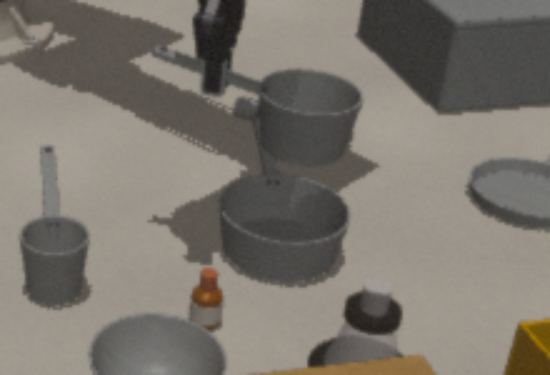

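The scene view shows the medium pan level above the large one, about 1 cm too far toward +y, and the large pan undisturbed. I correct that and then lower it.

Call:
apply_moves:
  plan: "0.96 -0.26 0 0 0;0 0 1.5 0 0;0 0 2 0 0;0 0 2 0 0;0 0 2 0 0;0 0 1.5 0 0;0 0 1 0 0;0 0 0.5 0 0;0 0 0.3 0 0;0 0 0.2 0 0;0 0 0.2 0 0;0 0 0 0 0;0 0 0 0 0"

```text
time_s: 8.85
tool_pos: [0.5352, 0.1567, 0.0486]
tcp_rot: [0.0, -0.5, 0.866, -0.0]
force: [0.0, -0.4, -1.1]
finger_gap: 0.0125
grasp_force: 58.6
```

Call:
apply_moves:
  plan: "0 0 0.15 0 0;0 0 0.1 0 0;0 0 0.1 0 0;0 0 0.05 0 0;0 0 0 0 0"

```text
time_s: 9.35
tool_pos: [0.5351, 0.1562, 0.0452]
tcp_rot: [0.0, -0.5, 0.866, -0.0]
force: [-2.8, -1.6, 6.0]
finger_gap: 0.0126
grasp_force: 59.4
```

Call:
apply_moves:
  plan: "0 0 0 0 0.2;0 0 0 0 0.4;0 0 0 0 0.45;0 0 0 0 0.45;0 0 -1 0 0.45;0 0 -3 0 0.45;0 0 -4 0 0.45;0 0 -4 0 0.45;2.56 -1.34 -2 0 0.45;2.56 -1.34 -2 0 0.45;2.56 -1.34 0 0 0.45;2.56 -1.34 0 0 0.45;2.56 -1.34 0 0 0.45;0 0 0 -8 0.45;0 0 0 -8 0.45;0 0 0 -8 0.45;0 0 0 -8 0.45;0 0 0 -8 0.45;0 0 0 -8 0.45;0 0 0 -8 0.45"

```text
time_s: 11.35
tool_pos: [0.5291, 0.0123, 0.2051]
tcp_rot: [-0.0, 0.85, -0.527, 0.0]
force: [0.4, -0.3, -0.1]
finger_gap: 0.0383
grasp_force: 0.0
```

Call:
apply_moves:
  plan: "0 0 0 -8 0.45;0 0 0 -8 0.45;0 0 0 -8 0.45;0 0 0 -8 0.45;0 0 0 -8 0.45;0 0 0 -8 0.45;0 0 0 -8 0.45;0 0 0 -1.7 0.45;0 0 0 0 0.45;0 0 0 0 0.45"

```text
time_s: 12.35
tool_pos: [0.5291, 0.0123, 0.2046]
tcp_rot: [-0.0, 0.998, -0.056, 0.0]
force: [0.8, 0.2, 0.4]
finger_gap: 0.0385
grasp_force: 0.0
```

```bash
python3 - <<'E'
from fit import *
im,P,R,t,f=cam('scene'); save('pics/c3.png',im,(140,290,240,460),2.5)
im2,Q,R,t,f=cam('side')
im3,W,R,t,f=cam('wrist')
for A in(P,Q):
    print('M',rim3d(A,(.578,.231),.046,.05,.07),np.degrees(fit(A,(.578,.231),.046,.056,.004)[1])); print('L',fit(A,(.578,.231),.062,.05)[0])
for A in (P,Q,W):
    try:print('S',fit(A,(.6035,.0035),.032,.062))
    except Exception as e:print(e)
go((.529,.0117,.0465),-6.3)
E
```

```text
M (array([0.5793, 0.2318, 0.0602, 0.0059, 0.0009]), 222) -135.52179701661336
L [0.57824857 0.23238965]
M (array([ 0.5777,  0.2287,  0.0581, -0.0106, -0.0082]), 202) -155.962162447256
L [0.57719232 0.22978376]
S (array([0.60451559, 0.00513812]), np.float64(2.9959162887371815), 175, 153, np.float64(0.06180294194490015), np.float64(0.1364218556394876))
S (array([0.60261428, 0.00222877]), np.float64(3.0161254964931037), 201, 288, np.float64(0.060591268860167906), np.float64(0.13666398041108313))
S (array([0.60346016, 0.0043565 ]), np.float64(2.9801978120413914), 1212, 1821, np.float64(0.06033065915075993), np.float64(0.13689255949800663))
t 12.5 pos [0.5291 0.0123 0.2044] theta -6.4 z axis [ 0.  0. -1.] gap 0.03833227702703817 F [ 0.2 -0.2 -0.2]
shift in tool axes cm [-1.000e-02  6.000e-02  1.579e+01] twist -0.1
```

View pics/c3.png

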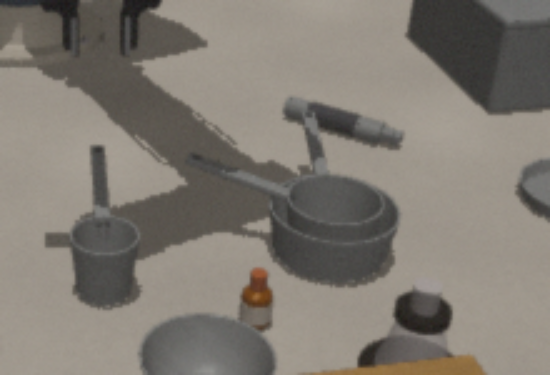

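The scene view shows the medium pan seated level in the large one, with its rim measured at 60 mm. Its handle points to −y/−x and the large handle to the robot. Next I take the small pan.

Call:
apply_moves:
  plan: "0 0 2 1 0.45;0 0 3 0 0.45;0 0 3 0 0.45;0 0 3 0 0.45;0 0 2 0 0.45;0 0 1.5 0 0.45;0 0 1.3 0 0.45;0 0 0 0 0.45;0 0 0 0 0;0 0 0 0 0;0 0 0 0 0;0 0 0 0 0;0 0 0 0 0;0 0 0 0 0;0 0 0 0 0"

```text
time_s: 14.0
tool_pos: [0.5294, 0.0124, 0.0468]
tcp_rot: [-0.0, 0.998, -0.063, 0.0]
force: [-1.7, 0.5, 5.4]
finger_gap: 0.0129
grasp_force: 59.2
```

Call:
apply_moves:
  plan: "0 0 -0.5 0 0;0 0 -1 0 0;0 0 -1.5 0 0;0 0 -2 0 0;0 0 -2 0 0;0 0 -2 0 0;0 0 -2 0 0;0 0 -2 0 0;0 0 -1 0 0;0 0 0 0 0"

```text
time_s: 15.0
tool_pos: [0.5298, 0.0124, 0.1877]
tcp_rot: [-0.0, 0.998, -0.064, 0.001]
force: [-1.1, -0.4, -0.7]
finger_gap: 0.0128
grasp_force: 58.5
```

```bash
python3 - <<'E'
from fit import *
im,P,R,t,f=cam('scene'); im2,Q,R,t,f=cam('side')
for A in(P,Q): print('S',rim3d(A,(.6035,.0035),.032,.185,.22))
a=np.radians(110); go((.5783+.075*np.cos(a),.2307+.075*np.sin(a),.187),-70)
E
```

```text
S (array([ 0.6044,  0.0046,  0.2014, -0.0035,  0.0018]), 216)
S (array([ 0.6017,  0.0013,  0.1987, -0.0166, -0.0011]), 217)
t 15.1 pos [0.5286 0.0124 0.1854] theta -7.3 z axis [-0.001  0.    -1.   ] gap 0.012692019343378647 F [ 0.9 -0.4 -1.4]
shift in tool axes cm [ -1.28 -28.95  -0.15] twist 62.7
```

Call:
apply_moves:
  plan: "-0.12 -2 0 0 0;-0.12 -3 0 0 0;-0.12 -3 0 0 0;-0.12 -3 0 0 0;-0.12 -3 0 0 0;-0.12 -3 0 0 0;-0.12 -3 0 0 0;-0.12 -3 0 0 0;-0.12 -3 0 0 0;-0.12 -2 0 0 0;-0.08 -0.95 0 0 0;0 0 0 0 0"

```text
time_s: 16.3
tool_pos: [0.5525, 0.3016, 0.1846]
tcp_rot: [0.001, 0.998, -0.063, -0.001]
force: [-0.2, 0.3, -0.8]
finger_gap: 0.0125
grasp_force: 58.6
```

Call:
apply_moves:
  plan: "0 0 0 3 0;0 0 0 6 0;0 0 0 6 0;0 0 0 6 0;0 0 0 6 0;0 0 0 6 0;0 0 0 6 0;0 0 0 6 0;0 0 0 6 0;0 0 0 6 0;0 0 0 4 0;0 0 0 1.7 0;0 0 0 0 0;0 0 0 0 0;0 0 0 0 0"

```text
time_s: 17.8
tool_pos: [0.5531, 0.3008, 0.1863]
tcp_rot: [0.0, 0.819, -0.573, -0.0]
force: [0.0, 1.3, -1.8]
finger_gap: 0.0129
grasp_force: 58.6
```

```bash
python3 - <<'E'
from fit import *
im,P,R,t,f=cam('scene'); save('pics/c4.png',im,(120,270,270,490),2.5); im2,Q,R,t,f=cam('side')
for A in(P,Q):
    for n,a in(('S',((.578,.231),.032,.185,.22)),('M',((.578,.231),.046,.05,.07))):
        try: print(n,rim3d(A,*a))
        except Exception as e: print(n,e)
go((.5526,.3012,.187),-70)
E
```

```text
S (array([0.5801, 0.2323, 0.1995, 0.001 , 0.0077]), 206)
M (array([ 0.579 ,  0.2317,  0.0601,  0.0062, -0.0012]), 224)
S (array([ 0.5782,  0.2291,  0.1976, -0.0132,  0.0066]), 195)
M (array([ 0.5773,  0.2288,  0.0581, -0.0077, -0.0048]), 204)
t 17.9 pos [0.5531 0.301  0.1862] theta -69.9 z axis [-0. -0. -1.] gap 0.012384984032333159 F [ 0.1  0.2 -1.5]
shift in tool axes cm [-0.03  0.04 -0.08] twist 0.1
```

View pics/c4.png

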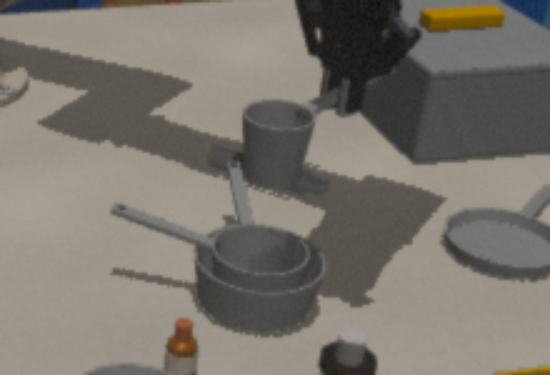

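The scene view shows the small pan level and directly above the nest, its centre within 1 mm of the medium pan's. Lowering.

Call:
apply_moves:
  plan: "0 0 1.5 0 0;0 0 2 0 0;0 0 2 0 0;0 0 2 0 0;0 0 2 0 0;0 0 1.2 0 0;0 0 0.8 0 0;0 0 0.5 0 0;0 0 0.3 0 0;0 0 0.2 0 0;0 0 0.2 0 0;0 0 0.1 0 0;0 0 0 0 0;0 0 0 0 0"

```text
time_s: 19.3
tool_pos: [0.5532, 0.3011, 0.0585]
tcp_rot: [-0.0, 0.819, -0.573, 0.0]
force: [-0.1, 0.1, -1.6]
finger_gap: 0.0124
grasp_force: 58.6
```

Call:
apply_moves:
  plan: "0 0 0.15 0 0;0 0 0.1 0 0;0 0 0.1 0 0;0 0 0.05 0 0;0 0 0 0 0;0 0 0 0 0"

```text
time_s: 19.9
tool_pos: [0.5533, 0.3017, 0.0551]
tcp_rot: [-0.001, 0.819, -0.573, 0.0]
force: [-3.3, 2.2, 5.4]
finger_gap: 0.0127
grasp_force: 59.3
```

Contact is at the expected height with about 5 N. I release, lift and back away.

Call:
apply_moves:
  plan: "0 0 0 0 0.2;0 0 0 0 0.4;0 0 0 0 0.45;0 0 0 0 0.45;0 0 -1 0 0.45;0 0 -3 0 0.45;0 0 -4 0 0.45;0 0 -4 0 0.45;0 0 -4 0 0.45;-2 -2 0 0 0.45;-2 -2 0 0 0.45;0 0 0 0 0.45;0 0 0 0 0.45"

```text
time_s: 21.2
tool_pos: [0.577, 0.3525, 0.2142]
tcp_rot: [0.0, 0.819, -0.573, 0.0]
force: [-0.9, 0.1, 0.5]
finger_gap: 0.0386
grasp_force: 0.0
```

```bash
python3 - <<'E'
from fit import *
im,P,R,t,f=cam('scene'); save('pics/c5.png',im,(120,270,270,490),2.5); im2,Q,R,t,f=cam('side')
for A in(P,Q):
    for n,a in(('S',((.578,.231),.032,.06,.078)),('M',((.578,.231),.046,.05,.063))):
        print(n,rim3d(A,*a))
    print('L',fit(A,(.578,.231),.062,.05)[0])
print(env.observe()['tool_pos'])
E
```

```text
S (array([ 0.5801,  0.2328,  0.0691, -0.0021, -0.0079]), 199)
M (array([ 0.5786,  0.232 ,  0.0597,  0.0114, -0.0073]), 155)
L [0.57808148 0.2322913 ]
S (array([ 0.5781,  0.2299,  0.0673, -0.0058,  0.0037]), 184)
M (array([ 0.5777,  0.2292,  0.0576, -0.0076, -0.0178]), 139)
L [0.57732087 0.22996917]
[0.57695652 0.35180499 0.21483921]
```

View pics/c5.png

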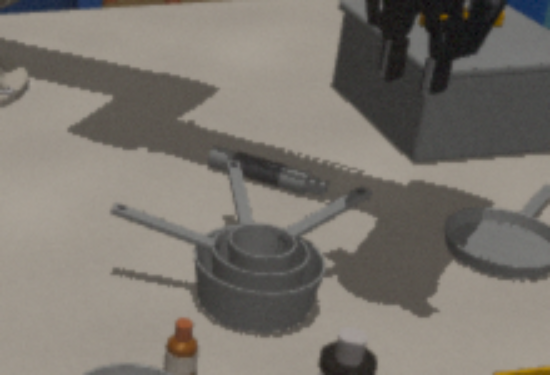

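The final view shows all three pans nested level and concentric, with rims at about 50, 60 and 69 mm. The handles fan apart at (165,225), (240,190) and (325,210), and the gripper is clear of everything.

```bash
python3 -c "
from plant import env
print(env.close_job())"
```

```text
the job is handed in; nothing more can be done
None
```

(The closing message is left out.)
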